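# Deburr the sawn tube end

## Robot

A 6-joint arm with a two-finger parallel gripper is mounted at the origin on the work surface. World frame = base frame: x ahead of the robot, y to its left, z up, the work surface at z = 0. Lengths are in m, angles in rad, forces in N, time in s.
With the tool pointing down it reaches from about 0.3 to 0.95 m from the base axis. Payload 3.1 kg.
Tool frame: the origin (TCP) lies on the centre line of the jaws, within the pads' length; the fingertips stand 11 mm ahead of it and the grasp point (between the pads) lies 8 mm behind it; z points along the fingers, x is the direction in which the jaws open and shut, and the axes are right-handed (so a half turn about z gives the same grasp; the last joint's range is limited). The gripper opens to 85 mm and grips with 20 to 120 N. Pads are 22 mm wide; open, the fingers measure 114 mm over their backs; the gripper's body (76 mm by 85 mm) begins 54 mm behind the grasp point. The pads swing forward as they close: fully open they stand 13 mm farther back than shut.
Start: joints at [-1.333, 0.308, 1.634, -0, 1.2, -0.07], TCP at [0.189, -0.596, 0.242] pointing down, gripper open.
Joint ranges: [-3.06, 3.06], [-0.79, 1.96], [0.05, 2.63], [-1.19, 4.34], [0.05, 2.64], [-2.94, 2.94]. Speed limits (rad/s): [2.79, 2.79, 3.14, 3.14, 3.14, 3.14].

## Interface

Orientations are given as [roll, pitch, yaw] about the fixed x, y, z axes, in that order (R = Rz(yaw) Ry(pitch) Rx(roll)).
In Python, from plant import readout, grab_frame, get_calibration, ticket gives the robot as it stands.
- The arm moves only by the shell command python3 -m handwheel 'ROWS' [FORCE]. ROWS is JSON, a list of rows, each a list of 3 entries, a list of its own where there are three numbers: the opening, from -1 (shut) to 1 (fully open), then the shift along the tool's x, y, z in m, then the turn about the tool's z in degrees. A call has 1 to 12 rows; each row shifts and turns the commanded pose from where the row before left it, along the tool's axes as they then stand; what a row does not reach is not made up. A row lasts 1/10 s, in which the tool goes at most 50 mm and 8.59 degrees, less where a joint would pass 70% of its speed; a pose out of reach is approached as far as the arm can. A call with a gripper value outside its range is refused whole. The fingers move at their own pace and stop on an object; FORCE is the grip in N (left out, the last holds). Time passes only in rows, so rows that do not move let the fingers close. It gives the time, the measured TCP pose, the force and the opening at its end, in the units of the state.
- readout.get_obs(): the state, without advancing time (a new reading comes with each control period).
- grab_frame(name): name is "side" or "top"; returns (picture, depth): 384x512x3 uint8, blue, green, red; 384x512 float32, m along the optical axis (not along the pixel's ray), 0 where there is no reading.
- get_calibration(name): a dict with "camera_matrix" (3x3 intrinsics, pixels), "k1" (the pictures are not rectified: a ray, as slopes to the right and down, at radius r is drawn at 1 + k1 r^2 times it, then the intrinsics apply), "camera_from_world" (4x4, takes a point from world to camera coordinates). Camera axes: x right, y down, z forward; pixel columns grow to the right and rows downward; lengths in m; the calibration is good to about 2 mm. A picture is of the moment at which its call begins. get_calibration takes no time and is no camera call.
- ticket.job_done(): hands the job in, once; it reports no verdict.
The state is a dict: "time_s": time; "qpos": joint angles; "qd": joint speeds; "joint_efforts": joint torques, N m; "eef_pos": TCP position; "orientation": TCP orientation; "force": force on the tool from outside, world axes, zero at the start; "moment": the same for the moment, N m; "grip_width": opening from 0.0 (shut) to 1.0 (fully open).
Only numpy, scipy, OpenCV 4.12 (cv2) and the standard library are available. Lean on these libraries where they do the work, as an engineer would, in place of code of your own. Each camera call takes 0.05 s, during which the arm holds its last target. There are 200 camera calls.

## Task

Take the deburring tool out of its stand and run its cone blade slowly (six seconds or more) once right round the inner top edge of the tube in the chuck, starting at the lug and going anticlockwise seen from above until you have come a little past the lug again. The sawn end is neither level nor quite round, so keep the blade bearing lightly on the edge all the way by feel (roughly 3 to 9 N, never more than 13 N). Then set the tool back upright and fully down in its stand, let go, and leave the other things on the bench where they are.

Things in the scene. Friction and masses are not known exactly. Their poses are not given: they have to be found in the camera images.
- mouth (a point): Centre of the top opening of the fixed upright tube, nominally 95 mm above the bench. z up; +x points level to the welded lug; +y is 90 degrees anticlockwise seen from above. Bore 56 mm across on average. The tube leans and is out of round: the real edge is up to 2 mm above or below this height and up to 1.8 mm inside or outside that radius, in directions not given.
- tube: Fixed steel tube, wall 5.5 mm; origin on its axis at bench level, 95 mm below mouth, same axes. The lug is a tab 16 mm wide on its outside, 20 mm below the rim, reaching 65 mm from the axis, with a short upright stud. The bore is empty for 55 mm down. A round bench chuck (124 mm across, its jaws 50 mm high) holds the tube.
- tool_grip (a point): Centre of the deburring tool's grip: a square plastic handle 22 x 22 mm (sides along this x and y), 56 mm tall, plus a 4 mm button on top. z points up, away from the blade. Below it a round steel guard, 40 mm across, 5 mm thick, its underside 31 mm below this point; the blade's tip is 61 mm below this point. About 0.17 kg. At first it stands in the stand, blade down.
- blade: The tool's steel cone blade, on the tool's axis; origin at its 4 mm wide tip, 30 mm below the guard. It widens upward at 45 degrees to 13 mm radius at 11 mm above the tip. It slides up into the tool on a spring, up to 8 mm, about 3.5 N/mm after 0.7 N preload. With its axis 20 mm from the bore's centre the edge meets its flank about 6 mm above the tip.
- seat (a point): Centre of the tool's seat: top face of the fixed stand, a black block 78 x 78 mm, 46 mm high, with a 34 mm hole through it for the blade and a raised ring on top, 6 mm high (46 mm inner, 56 mm outer diameter), into which the tool's guard drops. Fully down, the guard's underside is at this point and the grip centre 31 mm above it. z is up.
- sleeve_mid (a point): Bystander: loose steel sleeve standing on the bench, 42 mm in diameter, 40 mm high; this is its centre. Leave it alone.
- bin: Bystander: open blue plastic bin of small steel parts, 150 x 110 mm, 70 mm high; origin at the centre of its underside. Leave it alone.
- carton: Bystander: small cardboard carton, 70 x 50 mm, 40 mm high; origin at the centre of its underside. Leave it alone.
- spanner: Bystander: steel spanner lying flat on the bench; origin at its underside, about mid-length. Leave it alone.

How it is judged:
On the way, in this order (a step that is already met when the one before it is completed fails the run):
1. the tool is lifted out of its stand (z of tool_grip in the frame of seat above 0.055 m), for 0.1 s.
2. blade bears on the inner edge with 2 to 13 N at the lug (start) (contact force between blade and tube between 2 and 13 N and z of blade in the frame of mouth between -0.0125 and 0.002 m and horizontal distance between blade and mouth below 0.027 m and x of blade in the frame of mouth above 0.01 m and y of blade in the frame of mouth between -0.0075 and 0.004 m), for 0.2 s.
3. blade bears on the inner edge with 2 to 13 N 45 degrees past the lug, anticlockwise (contact force between blade and tube between 2 and 13 N and z of blade in the frame of mouth between -0.0125 and 0.002 m and horizontal distance between blade and mouth below 0.027 m and x of blade in the frame of mouth above 0.0085 m and y of blade in the frame of mouth above 0.0085 m), for 0.2 s.
4. blade bears on the inner edge with 2 to 13 N 90 degrees past the lug (contact force between blade and tube between 2 and 13 N and z of blade in the frame of mouth between -0.0125 and 0.002 m and horizontal distance between blade and mouth below 0.027 m and y of blade in the frame of mouth above 0.01 m and x of blade in the frame of mouth between -0.0075 and 0.0075 m), for 0.2 s.
5. blade bears on the inner edge with 2 to 13 N 135 degrees past (contact force between blade and tube between 2 and 13 N and z of blade in the frame of mouth between -0.0125 and 0.002 m and horizontal distance between blade and mouth below 0.027 m and x of blade in the frame of mouth below -0.0085 m and y of blade in the frame of mouth above 0.0085 m), for 0.2 s.
6. blade bears on the inner edge with 2 to 13 N 180 degrees past, opposite the lug (contact force between blade and tube between 2 and 13 N and z of blade in the frame of mouth between -0.0125 and 0.002 m and horizontal distance between blade and mouth below 0.027 m and x of blade in the frame of mouth below -0.01 m and y of blade in the frame of mouth between -0.0075 and 0.0075 m), for 0.2 s.
7. blade bears on the inner edge with 2 to 13 N 225 degrees past (contact force between blade and tube between 2 and 13 N and z of blade in the frame of mouth between -0.0125 and 0.002 m and horizontal distance between blade and mouth below 0.027 m and x of blade in the frame of mouth below -0.0085 m and y of blade in the frame of mouth below -0.0085 m), for 0.2 s.
8. blade bears on the inner edge with 2 to 13 N 270 degrees past (contact force between blade and tube between 2 and 13 N and z of blade in the frame of mouth between -0.0125 and 0.002 m and horizontal distance between blade and mouth below 0.027 m and y of blade in the frame of mouth below -0.01 m and x of blade in the frame of mouth between -0.0075 and 0.0075 m), for 0.2 s.
9. blade bears on the inner edge with 2 to 13 N 315 degrees past (contact force between blade and tube between 2 and 13 N and z of blade in the frame of mouth between -0.0125 and 0.002 m and horizontal distance between blade and mouth below 0.027 m and x of blade in the frame of mouth above 0.0085 m and y of blade in the frame of mouth below -0.0085 m), for 0.2 s.
10. blade bears on the inner edge with 2 to 13 N back at the lug, circle closed (contact force between blade and tube between 2 and 13 N and z of blade in the frame of mouth between -0.0125 and 0.002 m and horizontal distance between blade and mouth below 0.027 m and x of blade in the frame of mouth above 0.01 m and y of blade in the frame of mouth between -0.004 and 0.0075 m), for 0.2 s.
At the end, for the whole second after the job is handed in: The blade has borne on the edge with 2 to 13 N in all eight parts of the circle in turn, anticlockwise from the lug and back to it; the tool stands released and at rest in its stand, within 7 mm of the seat's centre, guard down within 3.5 mm, within 0.1 rad of upright (horizontal distance between tool_grip and seat below 0.007 m and z of tool_grip in the frame of seat between 0.0275 and 0.0345 m and angle between tool_grip's own z axis and vertical below 0.1 rad and linear speed of blade below 0.02 m/s); the robot touches nothing.
It fails at once if the blade presses on the tube with more than 13 N (contact force between blade and tube above 13 N).
It fails at once if the sleeve is moved by more than 20 mm (distance of sleeve_mid from where it was at the start of the episode above 0.02 m).
It fails at once if the bin is moved by more than 20 mm (distance of bin from where it was at the start of the episode above 0.02 m).
It fails at once if the carton is moved by more than 20 mm (distance of carton from where it was at the start of the episode above 0.02 m).
It fails at once if the spanner is moved by more than 20 mm (distance of spanner from where it was at the start of the episode above 0.02 m).
It also fails if it takes over 72 s, if anything falls off the work surface, if the arm or the gripper's body presses on something with over 40 N, if the wrist force passes 120 N, or if a joint passes its speed limit or range.

## Working session

There is one attempt and no reset: what is moved stays moved. The work goes in short steps, Python scripts to look and compute and a shell command to move; the robot and the scene stay as the last step left them, time stands still between calls to the robot, and variables do not carry over. Pictures are saved under pics/ and viewed, about 8 in all and at most 12, crops included, and the job is handed in when it is done.

```bash
mkdir -p pics; ls
python3 - <<'E'
from plant import readout, grab_frame, get_calibration
import cv2,numpy as np
o=readout.get_obs(); print(o)
for n in ("side","top"):
    p,d=grab_frame(n); cv2.imwrite(f"pics/{n}0.png",p); np.save(f"pics/{n}0.npy",d)
    c=get_calibration(n); print(n,c)
E
```

```text
pics
{'time_s': 0.0, 'qpos': array([-1.33267871e+00,  3.08994048e-01,  1.63521420e+00,  1.02370262e-05,
        1.19968466e+00, -6.97238311e-02]), 'qd': array([-0.00206097, -0.00126812,  0.00078518,  0.00056732,  0.00204228,
       -0.00054494]), 'joint_efforts': array([ 8.72560922e-04, -4.15253484e+01, -2.76664460e+01,  7.95262736e-05,
        1.02054272e-02, -6.09675169e-06]), 'eef_pos': array([ 0.18914871, -0.59484661,  0.24104069]), 'orientation': array([-3.14142289e+00,  2.29400403e-03, -1.26295841e+00]), 'force': array([0.01202383, 0.52920694, 0.14975092]), 'moment': array([-0.04176031, -0.017122  , -0.03825801]), 'grip_width': 1.0016023765446898}
side {'camera_matrix': array([[396.47368658,   0.        , 252.23300364],
       [  0.        , 396.47368658, 187.71289553],
       [  0.        ,   0.        ,   1.        ]]), 'k1': -0.0768524384913356, 'camera_from_world': array([[ 0.97700059, -0.21296599,  0.01073925, -0.57564272],
       [-0.14652897, -0.70709853, -0.69176652,  0.1439611 ],
       [ 0.15491645,  0.67428269, -0.72204137,  0.79843057],
       [ 0.        ,  0.        ,  0.        ,  1.        ]])}
top {'camera_matrix': array([[407.96626636,   0.        , 256.44668378],
       [  0.        , 407.96626636, 192.2927199 ],
       [  0.        ,   0.        ,   1.        ]]), 'k1': -0.0655249040280033, 'camera_from_world': array([[ 0.02227803, -0.99966272,  0.01334693, -0.01922993],
       [-0.99277052, -0.02369544, -0.11766569,  0.59705541],
       [ 0.11794226, -0.01062908, -0.99296357,  1.04139677],
       [ 0.        ,  0.        ,  0.        ,  1.        ]])}
```

View pics/top0.png

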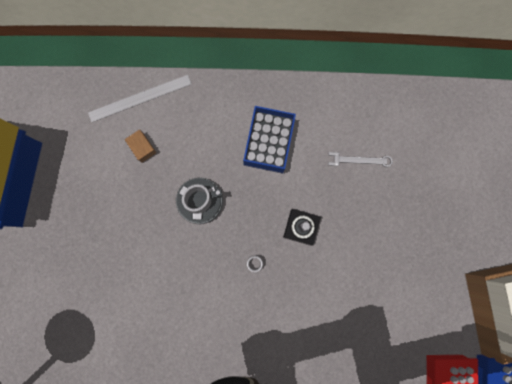

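View pics/side0.png

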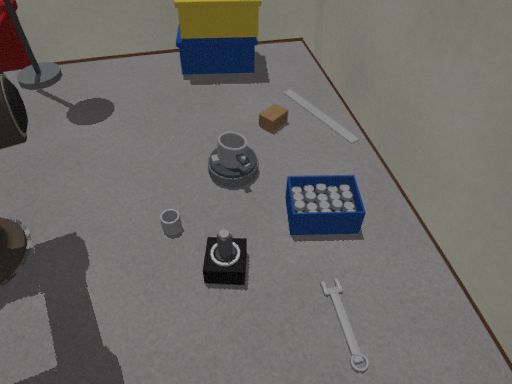

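The top view shows the stand with the tool at about (303,227), the tube in its chuck at (196,198), its lug towards (228,194), the sleeve at (255,264) and the bin at (270,140). In the side view the tool is at (225,245) and the tube at (232,148).

```bash
cat > h.py <<'E'
import numpy as np,cv2
from plant import readout, grab_frame, get_calibration
def cloud(n,d):
    c=get_calibration(n);K=c["camera_matrix"];T=c["camera_from_world"]
    v,u=np.indices(d.shape);x=(u-K[0,2])/K[0,0];y=(v-K[1,2])/K[1,1]
    a,b=x.copy(),y.copy()
    for _ in range(8):
        s=1+c["k1"]*(a*a+b*b);a,b=x/s,y/s
    P=np.stack([a*d,b*d,d],-1)-T[:3,3]
    return P@T[:3,:3]
def ray(n,u,v,z):
    c=get_calibration(n);K=c["camera_matrix"];T=c["camera_from_world"]
    x=(u-K[0,2])/K[0,0];y=(v-K[1,2])/K[1,1];a,b=x,y
    for _ in range(8):
        s=1+c["k1"]*(a*a+b*b);a,b=x/s,y/s
    o=-T[:3,:3].T@T[:3,3];r=T[:3,:3].T@np.array([a,b,1]);return o+r*(z-o[2])/r[2]
def circ(p):
    A=np.c_[2*p[:,:2],np.ones(len(p))];s=np.linalg.lstsq(A,(p[:,:2]**2).sum(1),rcond=None)[0]
    return s[:2],np.sqrt(s[2]+s[0]**2+s[1]**2)
E
python3 - <<'E'
from h import *
T=ray("top",196,198,.095);S=ray("top",303,227,.08);print("tube",T,"stand",S,"sleeve",ray("top",255,264,.04),"lug",ray("top",228,194,.08))
print("side",ray("side",232,142,.095),ray("side",224,233,.109))
for n in("top","side"):
    d=np.load(f"pics/{n}0.npy");P=cloud(n,d);z=P[...,2]
    for nm,c,lo,hi,r in(("rim",T,.088,.104,.045),("lug",T,.06,.088,.08),("grip",S,.095,.13,.04),("stand",S,.04,.05,.07),("ring",S,.0505,.056,.04)):
        m=(d>0)&(z>lo)&(z<hi)&(np.hypot(P[...,0]-c[0],P[...,1]-c[1])<r)
        q=P[m]
        if nm=="lug": 
            q=q[np.hypot(*(q[:,:2]-T[:2]).T)>.045]
        if len(q)<4: print(n,nm,len(q));continue
        print(n,nm,len(q),q.mean(0).round(4),"z",np.percentile(q[:,2],[5,50,95]).round(4),"circ",*circ(q), "rect",cv2.minAreaRect((q[:,:2]*1000).astype(np.float32)))
a=cv2.imread("pics/top0.png");b=cv2.imread("pics/side0.png")
f=lambda i,x,y:cv2.resize(i[y-30:y+30,x-40:x+40],(400,300),interpolation=cv2.INTER_CUBIC)
cv2.imwrite("pics/c1.png",np.vstack([np.hstack([f(a,303,227),f(a,200,198)]),np.hstack([f(b,225,245),f(b,235,155)])]))
E
```

```text
tube [0.57238318 0.14515391 0.095     ] stand [ 0.50708817 -0.1238073   0.08      ] sleeve [ 0.41049502 -0.00582147  0.04      ] lug [0.58598276 0.06678299 0.08      ]
side [0.57119954 0.14145757 0.095     ] [ 0.50876552 -0.1241114   0.109     ]
top rim 197 [0.5722 0.1474 0.0942] z [0.0895 0.0945 0.0982] circ [0.57306446 0.147193  ] 0.031032450639772335 rect ((573.4659423828125, 147.45425415039062), (63.992916107177734, 68.44805908203125), 45.6637077331543)
top lug 44 [0.5885 0.0933 0.0801] z [0.0759 0.0793 0.0864] circ [0.58910679 0.09352424] 0.007554669850725635 rect ((588.73291015625, 93.10673522949219), (15.988215446472168, 18.67176055908203), 21.879716873168945)
top grip 84 [ 0.5086 -0.1253  0.1077] z [0.1025 0.1081 0.1121] circ [ 0.50872118 -0.12560054] 0.008976067720597026 rect ((508.7502136230469, -125.86885833740234), (21.893606185913086, 21.975460052490234), 28.6839599609375)
top stand 651 [ 0.5085 -0.1265  0.046 ] z [0.0426 0.0459 0.0494] circ [ 0.50861411 -0.12695863] 0.035758466994430305 rect ((508.7012939453125, -126.79621887207031), (78.71916961669922, 78.0749740600586
[... 646 characters left out ...]
114258), 24.723529815673828)
side grip 166 [ 0.5078 -0.1296  0.1067] z [0.098  0.1071 0.1123] circ [ 0.50790688 -0.12803983] 0.008881338664893908 rect ((508.20947265625, -127.00933074951172), (22.066526412963867, 21.855201721191406), 28.02007293701172)
side stand 923 [ 0.5065 -0.1346  0.0459] z [0.0432 0.0459 0.049 ] circ [ 0.50816889 -0.12565188] 0.037359821333580796 rect ((508.1407775878906, -125.12870025634766), (81.81966400146484, 78.43618774414062), 75.34390258789062)
side ring 235 [ 0.5076 -0.1328  0.052 ] z [0.0507 0.0517 0.0538] circ [ 0.50819896 -0.12596347] 0.02248809825084638 rect ((507.8155517578125, -128.60903930664062), (51.75810623168945, 53.91312789916992), 82.17300415039062)
```

View pics/c1.png

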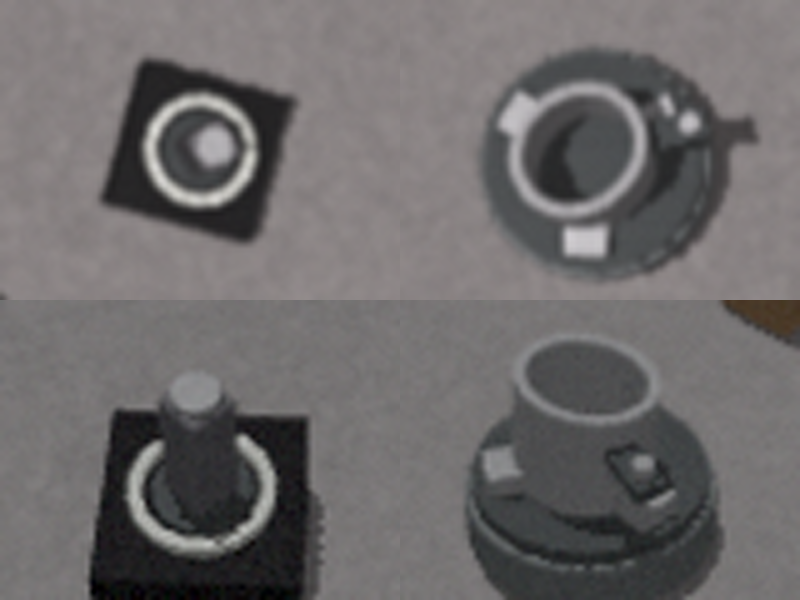

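```bash
python3 -m handwheel '[[1,[-0.029,-0.037,0.004],0],[1,[-0.029,-0.037,0.004],0],[1,[-0.029,-0.037,0.004],0],[1,[-0.029,-0.037,0.004],0],[1,[-0.029,-0.037,0.004],0],[1,[-0.029,-0.037,0.004],0],[1,[-0.029,-0.037,0.004],0],[1,[-0.029,-0.037,0.004],0],[1,[-0.029,-0.037,0.004],0],[1,[-0.029,-0.037,0.004],0],[1,[-0.029,-0.037,0.004],0],[1,[-0.029,-0.037,0.004],0]]' 80; python3 -m handwheel '[[1,[0,0,0],-5.5],[1,[0,0,0],-5.4],[1,[0,0,0],0],[1,[0,0,0],0]]'
python3 - <<'E'
from h import *
o=readout.get_obs();y=o["orientation"][2];print(o["eef_pos"],o["orientation"],np.degrees(y))
d=np.array([.5085,-.1262])-o["eef_pos"][:2]
print("tool dx,dy",d@[np.cos(y),np.sin(y)],d@[np.sin(y),-np.cos(y)])
for n in("top","side"):
    P=cloud(n,np.load(f"pics/{n}0.npy"));c=np.array([.5727,.1473])
    q=P[(P[...,2]>.086)&(P[...,2]<.108)&(abs(np.hypot(P[...,0]-c[0],P[...,1]-c[1])-.031)<.004)]
    e=q[:,:2]-c;t=np.arctan2(e[:,1],e[:,0])-np.radians(-74.2)
    print(n,len(q),"z a+bcos+csin",np.linalg.lstsq(np.c_[np.ones(len(q)),np.cos(t),np.sin(t)],q[:,2]*1000,rcond=None)[0])
    print(" r:",np.linalg.lstsq(np.c_[np.ones(len(q)),np.cos(t),np.sin(t),np.cos(2*t),np.sin(2*t)],np.hypot(*e.T)*1000,rcond=None)[0])
E
```

```text
time_s: 1.3
eef_pos: [0.5075, -0.1276, 0.1939]
orientation: [3.141, 0.0, -1.263]
force: [0.6, -1.1, -0.3]
grip_width: 1.002
time_s: 1.7
eef_pos: [0.5067, -0.1294, 0.1939]
orientation: [3.141, 0.001, -1.075]
force: [0.3, -0.6, -0.7]
grip_width: 0.999
[ 0.50669415 -0.12940956  0.19392255] [ 3.14108338e+00  5.64824401e-04 -1.07478938e+00] -61.58089519484218
tool dx,dy -0.0019633410463707947 -0.0031157135668702096
top 196 z a+bcos+csin [93.75340191 -0.62524378 -1.32255489]
 r: [31.02467374  0.25264384 -0.10099334  0.77927743  1.15177091]
side 256 z a+bcos+csin [92.5752569  -0.57930734 -1.49945715]
 r: [30.95095301  0.24431385 -0.55307885  0.60251801  1.09869157]
```

```bash
python3 -m handwheel '[[1,[-0.002,-0.003,0.02],0],[1,[0,0,0.025],0],[1,[0,0,0.025],0],[1,[0,0,0.025],0],[1,[0,0,0.02],0],[1,[0,0,0.009],0],[1,[0,0,0],0],[1,[0,0,0],0]]'
python3 - <<'E'
from h import *
p,d=grab_frame("side");cv2.imwrite("pics/s1.png",cv2.resize(p[180:330,120:320],(800,600)))
E
```

```text
time_s: 2.5
eef_pos: [0.5093, -0.1268, 0.0709]
orientation: [-3.141, -0.001, -1.074]
force: [-0.3, 0.2, 1.2]
grip_width: 0.999
```

View pics/s1.png

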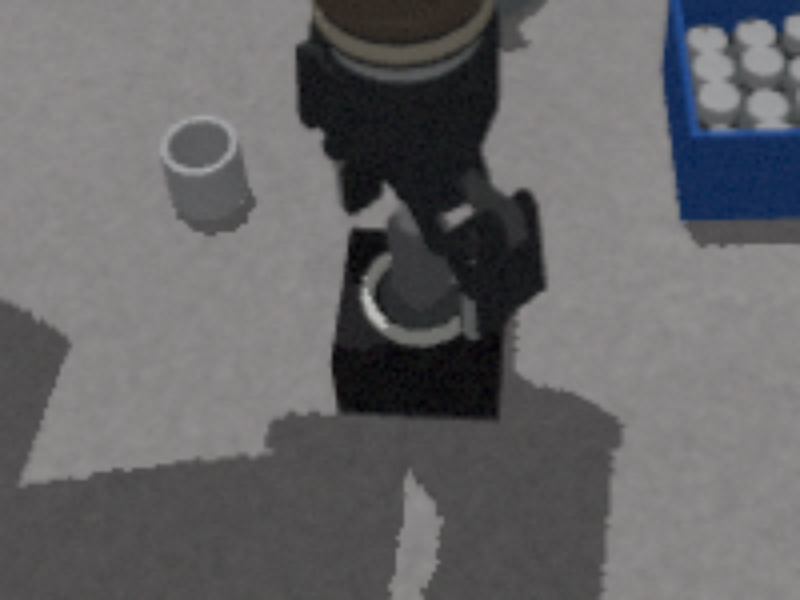

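The crop shows the tool's grip at (415,260) standing between the two open fingers, with the sleeve at (205,175) well clear. I'll close the gripper now.

```bash
python3 -m handwheel '[[-0.6,[0,0,0],0],[-0.6,[0,0,0],0],[-0.6,[0,0,0],0],[-0.6,[0,0,0],0],[-0.6,[0,0,0],0],[-0.6,[0,0,0],0],[-0.6,[0,0,0],0],[-0.6,[0,0,0],0],[-0.6,[0,0,0],0],[-0.6,[0,0,0],0]]' 80
```

```text
time_s: 3.55
eef_pos: [0.5091, -0.1264, 0.0708]
orientation: [-3.141, -0.001, -1.073]
force: [-0.9, -0.5, 5.5]
grip_width: 0.247
```

```bash
python3 -m handwheel '[[-1,[0,0,0],0],[-1,[0,0,0],0],[-1,[0,0,-0.004],0],[-1,[0,0,-0.01],0],[-1,[0,0,-0.02],0],[-1,[0,0,-0.025],0],[-1,[0,0,-0.025],0],[-1,[0,0,-0.025],0],[-1,[0,0,-0.02],0],[-1,[0,0,0],6.3],[-1,[0,0,0],6.4],[-1,[0,0,0],0]]' 80
python3 - <<'E'
from h import *
p,d=grab_frame("side");cv2.imwrite("pics/s2.png",cv2.resize(p[110:310,120:320],(600,600)))
F=[]
for i in range(8): grab_frame("top"); F.append(readout.get_obs()["force"])
print(np.mean(F,0),np.std(F,0))
o=readout.get_obs();y=o["orientation"][2];print(o["eef_pos"],np.degrees(y),o["grip_width"])
X=np.array([np.cos(y),np.sin(y)]);m=np.radians(-74.2);L=np.array([np.cos(m),np.sin(m)])
d=np.array([.5727,.1473])+.016*L-o["eef_pos"][:2]
print("tool dx,dy",d@X,d@[np.sin(y),-np.cos(y)])
E
```

```text
time_s: 4.75
eef_pos: [0.5083, -0.1262, 0.1994]
orientation: [3.141, 0.0, -1.294]
force: [-0.6, -0.4, -1.4]
grip_width: 0.247
[-0.09110842  0.05231898 -1.70507505] [0.48131813 0.47415531 0.3278642 ]
[ 0.5086472  -0.1262586   0.19911257] -74.14155301788331 0.24508281136719343
tool dx,dy -0.22964372140284864 -0.13635168523568866
```

View pics/s2.png

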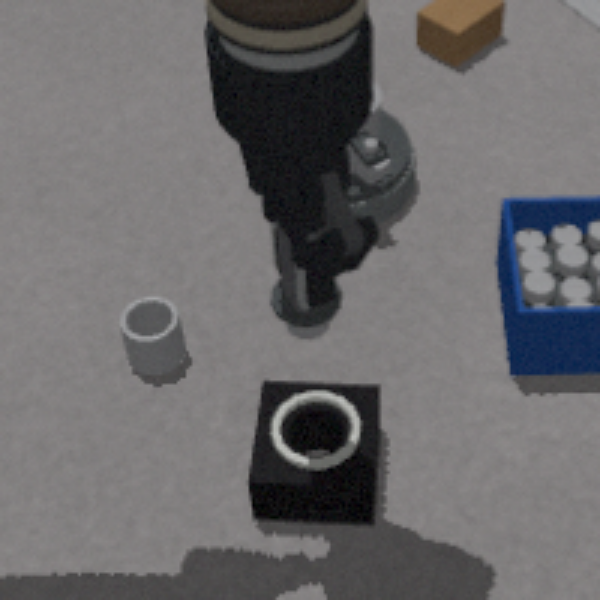

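The crop shows the tool out of its stand and upright, with the guard at (307,310) and the stand ring empty at (315,430). Next I'll go above the lug side of the bore, at radius 20 mm.

```bash
cat > st.py <<'E'
from h import *
import sys
from plant import readout
C=np.array([.5727,.1473]);m=np.radians(-74.2);X=np.array([np.cos(m),np.sin(m)]);Y=np.array([-np.sin(m),np.cos(m)])
B=np.array([-.1,.05,-1.7])
def g(t): return -.85*np.cos(t)-1.1*np.sin(t)-.65*np.cos(2*t)-1.12*np.sin(2*t)
def show(n=0,off=0.,arc=None,rows=12,rho=20.):
    F=[readout.get_obs()["force"]]
    for i in range(n): grab_frame("top");F.append(readout.get_obs()["force"])
    o=readout.get_obs();f=np.mean(F,0)-B;e=o["eef_pos"][:2]-C;x,y=e@X*1e3,e@Y*1e3;t=np.arctan2(y,x);z=o["eef_pos"][2]*1e3
    fr=-(f[0]*(X[0]*np.cos(t)+Y[0]*np.sin(t))+f[1]*(X[1]*np.cos(t)+Y[1]*np.sin(t)))
    print("t",o["time_s"],"xy",x.round(2),y.round(2),"rho",np.hypot(x,y).round(2),"th",np.degrees(t).round(1),"tcpz",z.round(2),"yaw",np.degrees(o["orientation"][2]).round(2),"Fr",fr.round(2),"Fz",f[2].round(2),"|F|",np.linalg.norm(f).round(2),"tip-g",(z-54.8-g(t)).round(2),"grip",round(o["grip_width"],3))
    if arc is not None:
        a=np.radians(arc); psi=o["orientation"][2]
        px,py,pt=x,y,t
        R=[]
        ts=np.linspace(t,a,rows+1)[1:]
        rs=np.linspace(np.hypot(x,y),rho,rows+1)[1:]
        for s,r in zip(ts,rs):
            nx,ny=r*np.cos(s),r*np.sin(s);w=(nx-px)*X+(ny-py)*Y;
            dz=-(g(s)-g(pt))+off/rows
            R.append([round(float(w@[np.cos(psi),np.sin(psi)]),1),round(float(w@[np.sin(psi),-np.cos(psi)]),1),round(float(dz),2)]);px,py,pt=nx,ny,s
        R=np.array(R);print("rows mm (tool x,y,z):",R.tolist(),"sum",R.sum(0).round(2))
E
python3 -m handwheel '[[-1,[-0.038,-0.023,0],0],[-1,[-0.038,-0.023,0],0],[-1,[-0.038,-0.023,0],0],[-1,[-0.038,-0.023,0],0],[-1,[-0.038,-0.023,0],0],[-1,[-0.036,-0.021,0],0],[-1,[0,0,0.02],0],[-1,[0,0,0.02],0],[-1,[0,0,0],0],[-1,[0,0,0],0]]'; python3 -c "
import st;st.show(4)"
```

```text
time_s: 6.2
eef_pos: [0.5775, 0.1281, 0.1588]
orientation: [3.14, 0.0, -1.294]
force: [-0.8, -0.3, -1.8]
grip_width: 0.252
t 6.4 xy 20.27 0.78 rho 20.29 th 2.2 tcpz 160.77 yaw -74.2 Fr -0.13 Fz 0.12 |F| 0.25 tip-g 107.6 grip 0.25
```

```bash
sed -i 's/    F=\[readout.*/    F=[readout.get_obs()["force"]];E=[readout.get_obs()["eef_pos"]]/; s/F.append(readout.get_obs()\["force"\])/q=readout.get_obs();F.append(q["force"]);E.append(q["eef_pos"])/; s/o=readout.get_obs();f=/o=readout.get_obs();o["eef_pos"]=np.mean(E,0);f=/' st.py
python3 -m handwheel '[[-1,[0,0.001,0.004],0],[-1,[0,0.001,0.004],0],[-1,[0,0,0.003],0],[-1,[0,0,0.002],0],[-1,[0,0,0.001],0],[-1,[0,0,0],0]]'; python3 -c "
import st;st.show(6)"
```

```text
time_s: 7.0
eef_pos: [0.5758, 0.1277, 0.145]
orientation: [3.141, 0.0, -1.294]
force: [-0.4, 0.8, -1.7]
grip_width: 0.25
t 7.3 xy 19.73 -2.13 rho 19.84 th -6.2 tcpz 145.3 yaw -74.16 Fr -0.24 Fz -0.15 |F| 0.4 tip-g 91.62 grip 0.248
```

```bash
python3 -m handwheel '[[-1,[0,0,0.0005],0],[-1,[0,0,0.0005],0],[-1,[0,0,0.0005],0],[-1,[0,0,0.0005],0],[-1,[0,0,0],0]]'; python3 -c "
import st;st.show(4)"
```

```text
time_s: 7.8
eef_pos: [0.5758, 0.1277, 0.1431]
orientation: [3.141, 0.0, -1.294]
force: [-0.1, 0.3, -1.7]
grip_width: 0.246
t 8.0 xy 19.75 -2.23 rho 19.88 th -6.5 tcpz 143.23 yaw -74.16 Fr 0.19 Fz 0.15 |F| 0.48 tip-g 89.53 grip 0.247
```

```bash
python3 -m handwheel '[[-1,[0,0,0.0004],0],[-1,[0,0,0.0004],0],[-1,[0,0,0.0004],0],[-1,[0,0,0],0]]'; python3 -c "
import st;st.show(4)"
```

```text
time_s: 8.4
eef_pos: [0.5761, 0.1278, 0.1422]
orientation: [-3.141, 0.0, -1.294]
force: [0.4, -0.3, -0.1]
grip_width: 0.244
t 8.6 xy 19.69 -2.04 rho 19.79 th -5.9 tcpz 142.25 yaw -74.17 Fr 0.24 Fz 1.34 |F| 1.38 tip-g 88.58 grip 0.249
```

```bash
python3 -m handwheel '[[-1,[0,0,0.0004],0],[-1,[0,0,0.0004],0],[-1,[0,0,0],0],[-1,[0,0,0],0]]'; python3 -c "
import st;st.show(6)
st.show(0,0,20.)"
```

```text
time_s: 9.0
eef_pos: [0.5762, 0.1278, 0.1415]
orientation: [-3.141, 0.0, -1.294]
force: [-0.2, 0.9, 1.4]
grip_width: 0.25
t 9.3 xy 19.69 -1.99 rho 19.79 th -5.8 tcpz 141.49 yaw -74.17 Fr 0.77 Fz 2.86 |F| 2.96 tip-g 87.83 grip 0.252
t 9.3 xy 19.7 -2.01 rho 19.81 th -5.8 tcpz 141.44 yaw -74.17 Fr 1.7 Fz 3.27 |F| 3.73 tip-g 87.79 grip 0.252
rows mm (tool x,y,z): [[0.1, -0.7, 0.13], [0.1, -0.7, 0.13], [0.0, -0.7, 0.13], [-0.0, -0.7, 0.12], [-0.0, -0.7, 0.12], [-0.1, -0.7, 0.11], [-0.1, -0.7, 0.1], [-0.1, -0.7, 0.1], [-0.1, -0.7, 0.09], [-0.2, -0.7, 0.08], [-0.2, -0.7, 0.07], [-0.2, -0.7, 0.07]] sum [-0.8  -8.4   1.25]
```

```bash
python3 -m handwheel '[[-1,[0,0,0.0004],0],[-1,[0,0,0],0],[-1,[0,-0.0007,0.0001],0],[-1,[0,-0.0007,0.0001],0],[-1,[0,-0.0007,0.0001],0],[-1,[0,-0.0007,0.0001],0],[-1,[0,-0.0007,0.0001],0],[-1,[0,-0.0007,0.0001],0],[-1,[-0.0002,-0.0007,0.0001],0],[-1,[-0.0002,-0.0007,0.0001],0],[-1,[-0.0002,-0.0007,0.0001],0],[-1,[-0.0002,-0.0007,0.0001],0]]'; python3 -c "
import st;st.show(4,0,35.)"
```

```text
time_s: 10.5
eef_pos: [0.5824, 0.1302, 0.1397]
orientation: [3.141, -0.0, -1.294]
force: [-2.5, 1.9, 0.6]
grip_width: 0.247
t 10.7 xy 19.08 4.82 rho 19.68 th 14.2 tcpz 139.72 yaw -74.16 Fr 2.27 Fz 2.29 |F| 3.32 tip-g 87.11 grip 0.248
rows mm (tool x,y,z): [[-0.1, -0.6, 0.06], [-0.1, -0.6, 0.06], [-0.2, -0.6, 0.05], [-0.2, -0.6, 0.05], [-0.2, -0.6, 0.04], [-0.2, -0.6, 0.04], [-0.2, -0.6, 0.03], [-0.3, -0.5, 0.03], [-0.3, -0.5, 0.02], [-0.3, -0.5, 0.01], [-0.3, -0.5, 0.01], [-0.3, -0.5, 0.0]] sum [-2.7 -6.7  0.4]
```

```bash
python3 -m handwheel '[[-1,[-0.0001,-0.0006,0.0002],0],[-1,[-0.0001,-0.0006,0.0002],0],[-1,[-0.0002,-0.0006,0.0001],0],[-1,[-0.0002,-0.0006,0.0001],0],[-1,[-0.0002,-0.0006,0.0001],0],[-1,[-0.0002,-0.0006,0.0001],0],[-1,[-0.0002,-0.0006,0.0001],0],[-1,[-0.0002,-0.0005,0],0],[-1,[-0.0003,-0.0005,0],0],[-1,[-0.0003,-0.0005,0],0],[-1,[-0.0003,-0.0005,0],0],[-1,[-0.0003,-0.0005,0],0]]'; python3 -c "
import st;st.show(4,0,55.)"
```

```text
time_s: 11.9
eef_pos: [0.5881, 0.1347, 0.1389]
orientation: [3.141, -0.0, -1.294]
force: [-3.4, -0.0, 0.3]
grip_width: 0.249
t 12.1 xy 16.32 11.45 rho 19.94 th 35.1 tcpz 138.89 yaw -74.16 Fr 2.23 Fz 2.11 |F| 3.64 tip-g 86.7 grip 0.249
rows mm (tool x,y,z): [[-0.3, -0.5, -0.0], [-0.3, -0.5, -0.01], [-0.4, -0.5, -0.01], [-0.4, -0.4, -0.02], [-0.4, -0.4, -0.03], [-0.4, -0.4, -0.03], [-0.4, -0.4, -0.04], [-0.4, -0.4, -0.04], [-0.4, -0.4, -0.04], [-0.4, -0.4, -0.05], [-0.5, -0.4, -0.05], [-0.5, -0.3, -0.06]] sum [-4.8  -5.   -0.38]
```

```bash
python3 -m handwheel '[[-1,[-0.0003,-0.0005,0.0001],0],[-1,[-0.0003,-0.0005,0.0001],0],[-1,[-0.0004,-0.0005,0.0001],0],[-1,[-0.0004,-0.0004,0.0001],0],[-1,[-0.0004,-0.0004,0],0],[-1,[-0.0004,-0.0004,0],0],[-1,[-0.0004,-0.0004,0],0],[-1,[-0.0004,-0.0004,0],0],[-1,[-0.0004,-0.0004,0],0],[-1,[-0.0004,-0.0004,0],0],[-1,[-0.0005,-0.0004,0],0],[-1,[-0.0005,-0.0003,0],0]]'; python3 -c "
import st;st.show(4,0,75.)"
```

```text
time_s: 13.3
eef_pos: [0.5915, 0.1405, 0.1385]
orientation: [3.141, -0.0, -1.294]
force: [-4.0, -0.9, 2.3]
grip_width: 0.248
t 13.5 xy 11.57 16.27 rho 19.97 th 54.6 tcpz 138.51 yaw -74.16 Fr 3.37 Fz 3.56 |F| 5.81 tip-g 85.95 grip 0.25
rows mm (tool x,y,z): [[-0.5, -0.3, -0.06], [-0.5, -0.3, -0.07], [-0.5, -0.3, -0.07], [-0.5, -0.3, -0.07], [-0.5, -0.3, -0.08], [-0.5, -0.3, -0.08], [-0.5, -0.2, -0.08], [-0.5, -0.2, -0.08], [-0.6, -0.2, -0.09], [-0.6, -0.2, -0.09], [-0.6, -0.2, -0.09], [-0.6, -0.2, -0.09]] sum [-6.4  -3.   -0.95]
```

```bash
python3 -m handwheel '[[-1,[-0.0005,-0.0003,0],0],[-1,[-0.0005,-0.0003,-0.0001],0],[-1,[-0.0005,-0.0003,0],0],[-1,[-0.0005,-0.0003,-0.0001],0],[-1,[-0.0005,-0.0003,0],0],[-1,[-0.0005,-0.0003,-0.0001],0],[-1,[-0.0005,-0.0002,0],0],[-1,[-0.0005,-0.0002,-0.0001],0],[-1,[-0.0006,-0.0002,0],0],[-1,[-0.0006,-0.0002,-0.0001],0],[-1,[-0.0006,-0.0002,0],0],[-1,[-0.0006,-0.0002,-0.0001],0]]'; python3 -c "
import st;st.show(4,0,95.)"
```

```text
time_s: 14.7
eef_pos: [0.5926, 0.1465, 0.1391]
orientation: [3.14, -0.002, -1.294]
force: [-4.5, -4.2, 2.5]
grip_width: 0.249
t 14.9 xy 6.06 18.93 rho 19.87 th 72.2 tcpz 139.12 yaw -74.14 Fr 4.62 Fz 3.92 |F| 7.63 tip-g 85.75 grip 0.246
rows mm (tool x,y,z): [[-0.6, -0.2, -0.1], [-0.6, -0.2, -0.1], [-0.6, -0.2, -0.1], [-0.6, -0.1, -0.11], [-0.6, -0.1, -0.11], [-0.7, -0.1, -0.11], [-0.7, -0.1, -0.11], [-0.7, -0.1, -0.1], [-0.7, -0.0, -0.1], [-0.7, -0.0, -0.1], [-0.7, 0.0, -0.1], [-0.7, 0.0, -0.1]] sum [-7.9  -1.1  -1.24]
```

```bash
python3 -m handwheel '[[-1,[-0.0006,-0.0002,-0.0002],0],[-1,[-0.0006,-0.0002,-0.0002],0],[-1,[-0.0006,-0.0002,-0.0001],0],[-1,[-0.0006,-0.0001,-0.0001],0],[-1,[-0.0006,-0.0001,-0.0001],0],[-1,[-0.0007,-0.0001,-0.0001],0],[-1,[-0.0007,-0.0001,-0.0001],0],[-1,[-0.0007,-0.0001,-0.0001],0],[-1,[-0.0007,0,-0.0001],0],[-1,[-0.0007,0,-0.0001],0],[-1,[-0.0007,0,-0.0001],0],[-1,[-0.0007,0,-0.0001],0]]'; python3 -c "
import st;st.show(4,0,118.)"
```

```text
time_s: 16.1
eef_pos: [0.592, 0.1535, 0.1407]
orientation: [3.141, -0.004, -1.293]
force: [-3.2, -6.9, 2.2]
grip_width: 0.247
t 16.3 xy -0.9 20.31 rho 20.33 th 92.5 tcpz 140.74 yaw -74.12 Fr 5.48 Fz 4.46 |F| 8.5 tip-g 86.25 grip 0.246
rows mm (tool x,y,z): [[-0.7, 0.1, -0.11], [-0.7, 0.1, -0.11], [-0.7, 0.1, -0.1], [-0.7, 0.2, -0.1], [-0.7, 0.2, -0.1], [-0.7, 0.2, -0.09], [-0.7, 0.2, -0.09], [-0.7, 0.3, -0.08], [-0.7, 0.3, -0.07], [-0.7, 0.3, -0.07], [-0.7, 0.3, -0.06], [-0.6, 0.4, -0.06]] sum [-8.3   2.7  -1.04]
```

```bash
python3 -m handwheel '[[-1,[-0.0006,0.0001,-0.0003],0],[-1,[-0.0007,0.0001,-0.0002],0],[-1,[-0.0007,0.0001,-0.0001],0],[-1,[-0.0007,0.0002,-0.0001],0],[-1,[-0.0007,0.0002,-0.0001],0],[-1,[-0.0007,0.0002,-0.0001],0],[-1,[-0.0007,0.0002,-0.0001],0],[-1,[-0.0007,0.0003,-0.0001],0],[-1,[-0.0007,0.0003,-0.0001],0],[-1,[-0.0007,0.0003,-0.0001],0],[-1,[-0.0007,0.0003,-0.0001],0],[-1,[-0.0006,0.0004,-0.0001],0]]'; python3 -c "
import st;st.show(4,0,140.)"
```

```text
time_s: 17.5
eef_pos: [0.589, 0.1608, 0.1429]
orientation: [-3.138, -0.005, -1.293]
force: [-0.3, -6.0, 2.2]
grip_width: 0.245
t 17.7 xy -8.72 19.28 rho 21.16 th 114.3 tcpz 142.9 yaw -74.11 Fr 4.99 Fz 3.85 |F| 7.28 tip-g 87.49 grip 0.25
rows mm (tool x,y,z): [[-0.7, 0.4, -0.06], [-0.7, 0.4, -0.06], [-0.6, 0.5, -0.05], [-0.6, 0.5, -0.04], [-0.6, 0.5, -0.04], [-0.6, 0.5, -0.03], [-0.5, 0.5, -0.02], [-0.5, 0.6, -0.02], [-0.5, 0.6, -0.01], [-0.5, 0.6, -0.0], [-0.4, 0.6, 0.0], [-0.4, 0.6, 0.01]] sum [-6.6   6.3  -0.32]
```

```bash
python3 -m handwheel '[[-1,[-0.0007,0.0004,0],0],[-1,[-0.0007,0.0004,0],0],[-1,[-0.0006,0.0005,0],0],[-1,[-0.0006,0.0005,0],0],[-1,[-0.0006,0.0005,0],0],[-1,[-0.0006,0.0005,0],0],[-1,[-0.0005,0.0005,0],0],[-1,[-0.0005,0.0006,0],0],[-1,[-0.0005,0.0006,0.0001],0],[-1,[-0.0005,0.0006,0],0],[-1,[-0.0004,0.0006,0.0001],0],[-1,[-0.0004,0.0006,0],0]]'; python3 -c "
import st;st.show(4,0,160.)"
```

```text
time_s: 18.9
eef_pos: [0.583, 0.1662, 0.1437]
orientation: [-3.133, -0.004, -1.294]
force: [0.8, -4.7, 3.1]
grip_width: 0.249
t 19.1 xy -15.52 14.88 rho 21.5 th 136.2 tcpz 143.62 yaw -74.13 Fr 4.08 Fz 4.16 |F| 6.47 tip-g 87.88 grip 0.248
rows mm (tool x,y,z): [[-0.4, 0.6, 0.0], [-0.4, 0.6, 0.01], [-0.4, 0.6, 0.01], [-0.3, 0.7, 0.02], [-0.3, 0.7, 0.02], [-0.3, 0.7, 0.02], [-0.3, 0.7, 0.03], [-0.2, 0.7, 0.03], [-0.2, 0.7, 0.03], [-0.2, 0.7, 0.04], [-0.2, 0.7, 0.04], [-0.1, 0.7, 0.04]] sum [-3.3   8.1   0.29]
```

```bash
python3 -m handwheel '[[-1,[-0.0004,0.0006,0],0],[-1,[-0.0004,0.0006,0.0001],0],[-1,[-0.0004,0.0006,0],0],[-1,[-0.0003,0.0007,0.0001],0],[-1,[-0.0003,0.0007,0],0],[-1,[-0.0003,0.0007,0.0001],0],[-1,[-0.0003,0.0007,0],0],[-1,[-0.0002,0.0007,0.0001],0],[-1,[-0.0002,0.0007,0.0001],0],[-1,[-0.0002,0.0007,0.0001],0],[-1,[-0.0002,0.0007,0.0001],0],[-1,[-0.0001,0.0007,0],0]]'; python3 -c "
import st;st.show(4,0,178.)"
```

```text
time_s: 20.3
eef_pos: [0.5731, 0.1684, 0.1425]
orientation: [-3.135, -0.001, -1.294]
force: [3.2, -3.9, 2.4]
grip_width: 0.247
t 20.5 xy -20.21 5.88 rho 21.05 th 163.8 tcpz 142.43 yaw -74.15 Fr 4.27 Fz 4.91 |F| 7.23 tip-g 87.07 grip 0.249
rows mm (tool x,y,z): [[-0.0, 0.4, 0.03], [-0.0, 0.4, 0.03], [-0.0, 0.4, 0.03], [-0.0, 0.4, 0.03], [0.0, 0.4, 0.03], [0.0, 0.4, 0.03], [0.0, 0.4, 0.03], [0.0, 0.4, 0.03], [0.0, 0.4, 0.03], [0.1, 0.4, 0.03], [0.1, 0.4, 0.03], [0.1, 0.4, 0.03]] sum [0.3  4.8  0.36]
```

```bash
python3 -m handwheel '[[-1,[0,0.0005,0],0],[-1,[0,0.0005,0],0],[-1,[0,0.0006,0],0],[-1,[0,0.0006,0.0001],0],[-1,[0,0.0006,0],0],[-1,[0,0.0006,0.0001],0],[-1,[0,0.0006,0],0],[-1,[0.0001,0.0006,0.0001],0],[-1,[0.0001,0.0006,0],0],[-1,[0.0001,0.0006,0.0001],0],[-1,[0.0001,0.0006,0],0],[-1,[0.0001,0.0006,0],0]]'; python3 -c "
import st;st.show(4,0,205.)"
```

```text
time_s: 21.7
eef_pos: [0.5657, 0.1666, 0.1417]
orientation: [-3.136, 0.0, -1.295]
force: [4.6, -1.8, 2.2]
grip_width: 0.249
t 21.9 xy -20.47 -1.65 rho 20.53 th -175.4 tcpz 141.63 yaw -74.17 Fr 4.01 Fz 4.52 |F| 6.94 tip-g 86.72 grip 0.246
rows mm (tool x,y,z): [[4.0, 10.5, 0.04], [8.9, 6.8, -0.96], [11.1, 1.2, -0.9], [10.0, -4.8, 0.47], [6.0, -9.4, 1.87], [0.2, -11.1, 1.81], [-5.7, -9.5, 0.25], [-9.8, -5.1, -1.36], [-11.0, 0.8, -1.57], [-8.9, 6.4, -0.45], [-4.2, 10.1, 0.58], [1.8, 10.8, 0.38]] sum [2.4  6.7  0.16]
```

```bash
python3 -m handwheel '[[-1,[0.0001,0.0006,0],0],[-1,[0.0001,0.0006,0],0],[-1,[0.0001,0.0006,0],0],[-1,[0.0002,0.0006,0],0],[-1,[0.0002,0.0006,0.0001],0],[-1,[0.0002,0.0006,0],0],[-1,[0.0002,0.0006,0],0],[-1,[0.0003,0.0006,0],0],[-1,[0.0003,0.0006,0],0],[-1,[0.0003,0.0006,0],0],[-1,[0.0003,0.0006,0],0],[-1,[0.0003,0.0006,0],0]]'; python3 -c "
import st;st.show(4,0,-133.)"
```

```text
time_s: 23.1
eef_pos: [0.5598, 0.1628, 0.1417]
orientation: [-3.135, 0.001, -1.295]
force: [6.2, -0.3, 2.0]
grip_width: 0.248
t 23.3 xy -18.42 -8.32 rho 20.22 th -155.7 tcpz 141.63 yaw -74.19 Fr 3.94 Fz 3.66 |F| 6.35 tip-g 86.87 grip 0.248
rows mm (tool x,y,z): [[0.3, 0.6, -0.01], [0.3, 0.6, -0.01], [0.3, 0.6, -0.02], [0.4, 0.6, -0.02], [0.4, 0.5, -0.02], [0.4, 0.5, -0.03], [0.4, 0.5, -0.03], [0.4, 0.5, -0.04], [0.4, 0.5, -0.04], [0.5, 0.5, -0.04], [0.5, 0.5, -0.05], [0.5, 0.4, -0.05]] sum [ 4.8   6.3  -0.36]
```

```bash
python3 -m handwheel '[[-1,[0.0003,0.0006,0],0],[-1,[0.0003,0.0006,0],0],[-1,[0.0003,0.0006,0],0],[-1,[0.0004,0.0006,0],0],[-1,[0.0004,0.0005,0],0],[-1,[0.0004,0.0005,0],0],[-1,[0.0004,0.0005,0],0],[-1,[0.0004,0.0005,-0.0001],0],[-1,[0.0004,0.0005,0],0],[-1,[0.0005,0.0005,-0.0001],0],[-1,[0.0005,0.0005,0],0],[-1,[0.0005,0.0004,0],0]]'; python3 -c "
import st;st.show(4,0,-111.)"
```

```text
time_s: 24.5
eef_pos: [0.5554, 0.1574, 0.1421]
orientation: [-3.134, 0.003, -1.295]
force: [5.3, 2.2, 2.4]
grip_width: 0.249
t 24.7 xy -14.32 -13.98 rho 20.02 th -135.7 tcpz 142.09 yaw -74.21 Fr 4.32 Fz 4.22 |F| 7.04 tip-g 87.04 grip 0.249
rows mm (tool x,y,z): [[0.5, 0.5, -0.05], [0.5, 0.5, -0.06], [0.5, 0.5, -0.06], [0.6, 0.4, -0.06], [0.6, 0.4, -0.07], [0.6, 0.4, -0.07], [0.6, 0.4, -0.07], [0.6, 0.4, -0.07], [0.6, 0.3, -0.08], [0.6, 0.3, -0.08], [0.7, 0.3, -0.08], [0.7, 0.3, -0.08]] sum [ 7.1   4.7  -0.83]
```

```bash
python3 -m handwheel '[[-1,[0.0005,0.0005,-0.0001],0],[-1,[0.0005,0.0005,0],0],[-1,[0.0005,0.0005,-0.0001],0],[-1,[0.0006,0.0004,0],0],[-1,[0.0006,0.0004,-0.0001],0],[-1,[0.0006,0.0004,-0.0001],0],[-1,[0.0006,0.0004,0],0],[-1,[0.0006,0.0004,-0.0001],0],[-1,[0.0006,0.0003,-0.0001],0],[-1,[0.0006,0.0003,-0.0001],0],[-1,[0.0007,0.0003,-0.0001],0],[-1,[0.0007,0.0003,-0.0001],0]]'; python3 -c "
import st;st.show(4,0,-90.)"
```

```text
time_s: 25.9
eef_pos: [0.553, 0.1502, 0.1432]
orientation: [-3.133, 0.004, -1.296]
force: [5.5, 3.6, 2.8]
grip_width: 0.248
t 26.1 xy -8.03 -18.27 rho 19.96 th -113.7 tcpz 143.16 yaw -74.25 Fr 4.75 Fz 4.51 |F| 7.49 tip-g 87.4 grip 0.251
rows mm (tool x,y,z): [[0.6, 0.3, -0.07], [0.6, 0.2, -0.07], [0.7, 0.2, -0.07], [0.7, 0.2, -0.07], [0.7, 0.2, -0.07], [0.7, 0.2, -0.07], [0.7, 0.1, -0.07], [0.7, 0.1, -0.06], [0.7, 0.1, -0.06], [0.7, 0.1, -0.06], [0.7, 0.0, -0.05], [0.7, 0.0, -0.05]] sum [ 8.2   1.7  -0.77]
```

```bash
python3 -m handwheel '[[-1,[0.0006,0.0003,-0.0001],0],[-1,[0.0006,0.0002,-0.0001],0],[-1,[0.0007,0.0002,-0.0001],0],[-1,[0.0007,0.0002,-0.0001],0],[-1,[0.0007,0.0002,-0.0001],0],[-1,[0.0007,0.0002,-0.0001],0],[-1,[0.0007,0.0001,-0.0001],0],[-1,[0.0007,0.0001,-0.0001],0],[-1,[0.0007,0.0001,-0.0001],0],[-1,[0.0007,0.0001,-0.0001],0],[-1,[0.0007,0,-0.0001],0],[-1,[0.0007,0,0],0]]'; python3 -c "
import st;st.show(4,0,-68.)"
```

```text
time_s: 27.3
eef_pos: [0.553, 0.1426, 0.1442]
orientation: [-3.134, 0.006, -1.297]
force: [4.1, 6.4, 2.7]
grip_width: 0.244
t 27.5 xy -0.78 -20.23 rho 20.24 th -92.2 tcpz 144.23 yaw -74.28 Fr 5.48 Fz 4.76 |F| 8.36 tip-g 87.73 grip 0.247
rows mm (tool x,y,z): [[0.7, -0.0, -0.05], [0.7, -0.0, -0.05], [0.7, -0.1, -0.04], [0.7, -0.1, -0.04], [0.7, -0.1, -0.03], [0.7, -0.1, -0.03], [0.7, -0.2, -0.02], [0.7, -0.2, -0.01], [0.7, -0.2, -0.01], [0.7, -0.2, 0.0], [0.7, -0.2, 0.01], [0.7, -0.3, 0.01]] sum [ 8.4  -1.7  -0.26]
```

```bash
python3 -m handwheel '[[-1,[0.0007,0,-0.0002],0],[-1,[0.0007,0,-0.0002],0],[-1,[0.0007,-0.0001,-0.0002],0],[-1,[0.0007,-0.0001,-0.0001],0],[-1,[0.0007,-0.0001,-0.0001],0],[-1,[0.0007,-0.0001,0],0],[-1,[0.0007,-0.0002,-0.0001],0],[-1,[0.0007,-0.0002,0],0],[-1,[0.0007,-0.0002,0],0],[-1,[0.0007,-0.0002,0],0],[-1,[0.0007,-0.0002,0],0],[-1,[0.0007,-0.0003,0],0]]'; python3 -c "
import st;st.show(4,0,-46.)"
```

```text
time_s: 28.7
eef_pos: [0.5557, 0.1356, 0.1448]
orientation: [-3.136, 0.008, -1.297]
force: [2.0, 7.5, 3.9]
grip_width: 0.248
t 28.9 xy 6.86 -19.47 rho 20.65 th -70.6 tcpz 144.81 yaw -74.29 Fr 6.04 Fz 5.64 |F| 9.12 tip-g 88.05 grip 0.245
rows mm (tool x,y,z): [[0.7, -0.3, 0.01], [0.7, -0.3, 0.02], [0.6, -0.4, 0.03], [0.6, -0.4, 0.03], [0.6, -0.4, 0.04], [0.6, -0.4, 0.05], [0.6, -0.4, 0.06], [0.6, -0.5, 0.06], [0.5, -0.5, 0.07], [0.5, -0.5, 0.08], [0.5, -0.5, 0.08], [0.5, -0.5, 0.09]] sum [ 7.   -5.1   0.62]
```

```bash
python3 -m handwheel '[[-1,[0.0006,-0.0003,-0.0002],0],[-1,[0.0006,-0.0004,-0.0001],0],[-1,[0.0006,-0.0004,0],0],[-1,[0.0006,-0.0004,0],0],[-1,[0.0006,-0.0004,0],0],[-1,[0.0006,-0.0005,0],0],[-1,[0.0006,-0.0005,0],0],[-1,[0.0005,-0.0005,0.0001],0],[-1,[0.0005,-0.0005,0],0],[-1,[0.0005,-0.0005,0.0001],0]]'; python3 -c "
import st;st.show(4,0,-30.)"
```

```text
time_s: 29.9
eef_pos: [0.5601, 0.131, 0.1444]
orientation: [-3.14, 0.008, -1.297]
force: [0.6, 6.4, 4.8]
grip_width: 0.248
t 30.1 xy 12.36 -16.47 rho 20.59 th -53.1 tcpz 144.38 yaw -74.29 Fr 5.05 Fz 6.22 |F| 8.56 tip-g 87.95 grip 0.247
rows mm (tool x,y,z): [[0.5, -0.5, 0.07], [0.5, -0.5, 0.07], [0.5, -0.5, 0.08], [0.5, -0.5, 0.09], [0.4, -0.5, 0.09], [0.4, -0.5, 0.1], [0.4, -0.6, 0.1], [0.4, -0.6, 0.11], [0.4, -0.6, 0.11], [0.3, -0.6, 0.11], [0.3, -0.6, 0.12], [0.3, -0.6, 0.12]] sum [ 4.9  -6.6   1.17]
```

```bash
python3 -m handwheel '[[-1,[0.0004,-0.0005,-0.0002],0],[-1,[0.0004,-0.0005,0],0],[-1,[0.0004,-0.0006,0],0],[-1,[0.0004,-0.0006,0],0],[-1,[0.0004,-0.0006,0.0001],0],[-1,[0.0003,-0.0006,0],0],[-1,[0.0003,-0.0006,0.0001],0],[-1,[0.0003,-0.0006,0.0001],0],[-1,[0.0003,-0.0006,0.0001],0],[-1,[0.0003,-0.0006,0.0001],0]]'; python3 -c "
import st;st.show(4,0,-14.)"
```

```text
time_s: 31.1
eef_pos: [0.5654, 0.1284, 0.1434]
orientation: [3.14, 0.007, -1.296]
force: [-0.4, 4.9, 3.6]
grip_width: 0.253
t 31.3 xy 16.31 -11.98 rho 20.23 th -36.3 tcpz 143.4 yaw -74.26 Fr 4.78 Fz 5.61 |F| 7.66 tip-g 87.76 grip 0.245
rows mm (tool x,y,z): [[0.4, -0.5, 0.11], [0.3, -0.6, 0.11], [0.3, -0.6, 0.12], [0.3, -0.6, 0.12], [0.3, -0.6, 0.12], [0.3, -0.6, 0.12], [0.2, -0.6, 0.12], [0.2, -0.6, 0.12], [0.2, -0.6, 0.13], [0.2, -0.6, 0.13], [0.2, -0.6, 0.13], [0.1, -0.6, 0.13]] sum [ 3.   -7.1   1.46]
```

```bash
python3 -m handwheel '[[-1,[0.0004,-0.0005,0],0],[-1,[0.0003,-0.0006,0.0001],0],[-1,[0.0003,-0.0006,0],0],[-1,[0.0003,-0.0006,0.0001],0],[-1,[0.0003,-0.0006,0.0001],0],[-1,[0.0003,-0.0006,0.0001],0],[-1,[0.0002,-0.0006,0.0001],0],[-1,[0.0002,-0.0006,0.0001],0],[-1,[0.0002,-0.0006,0.0001],0],[-1,[0.0002,-0.0006,0.0001],0],[-1,[0.0002,-0.0006,0.0001],0],[-1,[0.0001,-0.0006,0.0001],0]]'; python3 -c "
import st;st.show(4,0,5.)"
```

```text
time_s: 32.5
eef_pos: [0.5724, 0.1268, 0.142]
orientation: [3.138, 0.006, -1.296]
force: [-2.4, 4.4, 2.7]
grip_width: 0.247
t 32.7 xy 19.68 -5.74 rho 20.5 th -16.3 tcpz 141.96 yaw -74.24 Fr 4.35 Fz 4.9 |F| 6.82 tip-g 87.61 grip 0.248
rows mm (tool x,y,z): [[0.1, -0.6, 0.12], [0.1, -0.6, 0.12], [0.1, -0.6, 0.12], [0.1, -0.6, 0.12], [0.0, -0.6, 0.12], [0.0, -0.6, 0.11], [0.0, -0.6, 0.11], [-0.0, -0.6, 0.11], [-0.0, -0.6, 0.11], [-0.0, -0.6, 0.1], [-0.1, -0.6, 0.1], [-0.1, -0.6, 0.09]] sum [ 0.2  -7.2   1.33]
```

```bash
python3 -m handwheel '[[-1,[0.0001,-0.0006,0.0001],0],[-1,[0.0001,-0.0006,0.0001],0],[-1,[0.0001,-0.0006,0.0001],0],[-1,[0.0001,-0.0006,0.0001],0],[-1,[0,-0.0006,0.0001],0],[-1,[0,-0.0006,0.0001],0],[-1,[0,-0.0006,0.0001],0],[-1,[0,-0.0006,0.0001],0],[-1,[0,-0.0006,0.0001],0],[-1,[0,-0.0006,0.0001],0],[-1,[-0.0001,-0.0006,0.0001],0],[-1,[-0.0001,-0.0006,0],0]]'; python3 -c "
import st;st.show(4,0,15.)"
```

```text
time_s: 33.9
eef_pos: [0.5789, 0.1275, 0.1405]
orientation: [3.136, 0.004, -1.295]
force: [-3.1, 3.2, 3.4]
grip_width: 0.249
t 34.1 xy 20.79 0.77 rho 20.81 th 2.1 tcpz 140.5 yaw -74.22 Fr 4.76 Fz 5.14 |F| 7.28 tip-g 87.32 grip 0.251
rows mm (tool x,y,z): [[-0.1, -0.4, 0.06], [-0.1, -0.4, 0.06], [-0.1, -0.4, 0.06], [-0.1, -0.4, 0.06], [-0.1, -0.4, 0.05], [-0.1, -0.4, 0.05], [-0.1, -0.4, 0.05], [-0.1, -0.4, 0.05], [-0.1, -0.4, 0.05], [-0.1, -0.4, 0.04], [-0.2, -0.4, 0.04], [-0.2, -0.3, 0.04]] sum [-1.4  -4.7   0.61]
```

```bash
python3 -m handwheel '[[-1,[-0.0001,-0.0005,0],0],[-1,[-0.0001,-0.0005,0.0001],0],[-1,[-0.0001,-0.0005,0],0],[-1,[-0.0001,-0.0005,0.0001],0],[-1,[-0.0001,-0.0005,0],0],[-1,[-0.0001,-0.0005,0.0001],0],[-1,[-0.0001,-0.0005,0],0],[-1,[0,0,0],0],[-1,[0,0,0],0]]'; python3 -c "
import st;st.show(5)"
```

```text
time_s: 35.0
eef_pos: [0.5822, 0.1285, 0.14]
orientation: [3.136, 0.003, -1.295]
force: [-4.7, 3.5, 3.6]
grip_width: 0.249
t 35.25 xy 20.71 4.02 rho 21.1 th 11.0 tcpz 140.05 yaw -74.2 Fr 4.94 Fz 4.88 |F| 7.34 tip-g 87.31 grip 0.251
```

```bash
python3 -m handwheel '[[-1,[-0.001,0,-0.002],0],[-1,[-0.002,0,-0.004],0],[-1,[-0.002,0,-0.01],0],[-1,[0,0,-0.02],0],[-1,[0,0,-0.02],0],[-1,[0,0,-0.01],0],[-1,[0,0,0],0],[-1,[0,0,0],0]]'
python3 - <<'E'
from h import *
import st;st.show(5)
p,d=grab_frame("side");cv2.imwrite("pics/s3.png",cv2.resize(p[60:210,150:350],(800,600)))
o=readout.get_obs();y=o["orientation"][2];print(o["orientation"],o["eef_pos"])
e=np.array([.5088,-.1262])-(st.C+0)
E
```

```text
time_s: 36.05
eef_pos: [0.5834, 0.1321, 0.207]
orientation: [3.142, -0.0, -1.294]
force: [0.3, 0.5, -1.7]
grip_width: 0.251
t 36.3 xy 17.43 5.56 rho 18.3 th 17.7 tcpz 206.1 yaw -74.16 Fr 0.15 Fz -0.09 |F| 0.17 tip-g 153.63 grip 0.248
[ 3.13981246e+00  1.98779590e-04 -1.29445608e+00] [0.58292605 0.13210934 0.20616025]
```

View pics/s3.png

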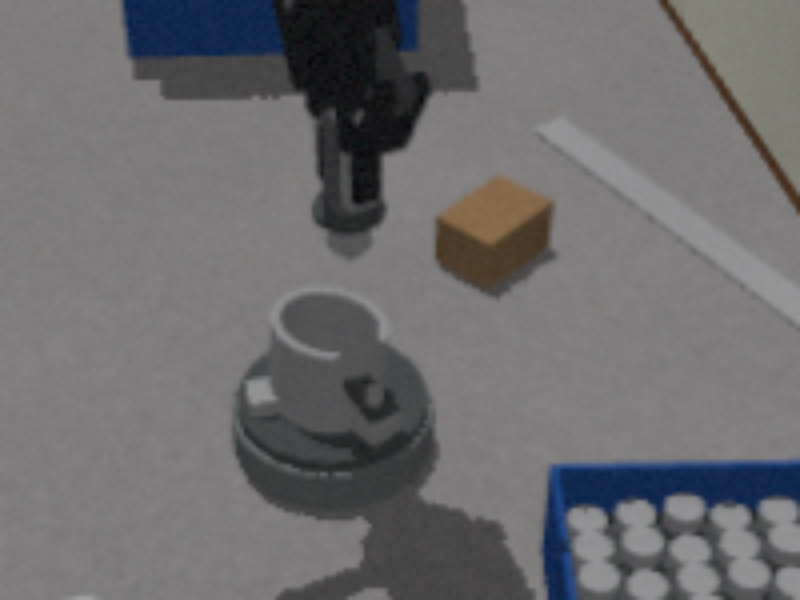

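```bash
python3 -m handwheel '[[-1,[0.038,0.0236,0],0],[-1,[0.038,0.0236,0],0],[-1,[0.038,0.0236,0],0],[-1,[0.038,0.0236,0],0],[-1,[0.038,0.0236,0],0],[-1,[0.0384,0.0236,0],0],[-1,[0,0,0],0],[-1,[0,0,0.03],0],[-1,[0,0,0.03],0],[-1,[0,0,0.025],0],[-1,[0,0,0],0],[-1,[0,0,0],0]]'
python3 - <<'E'
from h import *
E=[];F=[]
for i in range(8):
    grab_frame("top");o=readout.get_obs();E.append(o["eef_pos"]);F.append(o["force"])
e=np.mean(E,0);y=o["orientation"][2];print(e,np.mean(F,0),o["orientation"])
d=np.array([.5089,-.1263])-e[:2];print(d@[np.cos(y),np.sin(y)],d@[np.sin(y),-np.cos(y)])
p,d=grab_frame("side");cv2.imwrite("pics/s4.png",cv2.resize(p[180:300,150:310],(800,600)))
E
```

```text
time_s: 37.55
eef_pos: [0.5096, -0.1256, 0.122]
orientation: [3.141, 0.001, -1.294]
force: [0.6, -0.2, -1.0]
grip_width: 0.247
[ 0.51081728 -0.12628932  0.12359258] [ 0.1281173   0.04085765 -1.59743844] [-3.14024920e+00 -8.96524513e-04 -1.29437933e+00]
-0.0005129736646537973 0.0018474110625738632
```

View pics/s4.png

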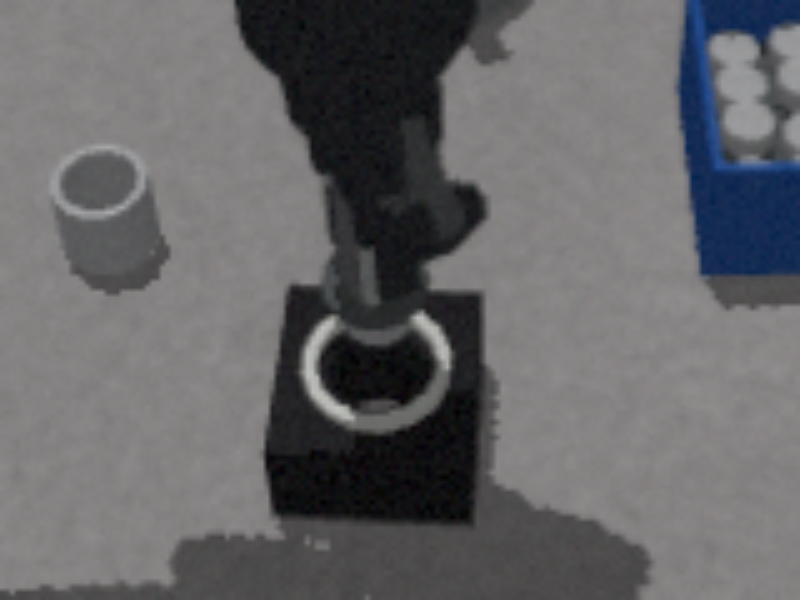

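The crop shows the blade at (377,335) lined up above the ring's centre at (377,368). I'll make the small correction and lower it.

```bash
python3 -m handwheel '[[-1,[-0.0005,0.0018,0],0],[-1,[0,0,0.01],0],[-1,[0,0,0.01],0],[-1,[0,0,0.008],0],[-1,[0,0,0.006],0],[-1,[0,0,0.006],0],[-1,[0,0,0.005],0],[-1,[0,0,0.003],0],[-1,[0,0,0],0],[-1,[0,0,0],0]]'
python3 - <<'E'
from h import *
E=[];F=[]
for i in range(6):
    grab_frame("top");o=readout.get_obs();E.append(o["eef_pos"]);F.append(o["force"])
print(np.mean(E,0),np.mean(F,0),o["orientation"])
E
```

```text
time_s: 39.0
eef_pos: [0.508, -0.1262, 0.0743]
orientation: [-3.141, -0.0, -1.294]
force: [-0.8, 0.4, -1.1]
grip_width: 0.25
[ 0.50804411 -0.12625092  0.07452984] [ 0.01726882  0.14379178 -1.46155839] [-3.14114243e+00 -2.96762883e-04 -1.29439772e+00]
```

No contact, and it is 3.7 mm above the seat height. I'll lower gently until it touches.

```bash
python3 -m handwheel '[[-1,[0,0,0.001],0],[-1,[0,0,0.001],0],[-1,[0,0,0.001],0],[-1,[0,0,0.0005],0],[-1,[0,0,0],0],[-1,[0,0,0],0]]'
python3 - <<'E'
from h import *
E=[];F=[]
for i in range(6):
    grab_frame("top");o=readout.get_obs();E.append(o["eef_pos"]);F.append(o["force"])
print(np.mean(E,0),np.mean(F,0),o["orientation"])
E
```

```text
time_s: 39.9
eef_pos: [0.5077, -0.1261, 0.0708]
orientation: [3.141, 0.0, -1.294]
force: [-1.6, 0.3, 1.2]
grip_width: 0.248
[ 0.50765235 -0.12612532  0.07078581] [-1.35404856  0.4844361   1.53760174] [ 3.14136357e+00  1.38213421e-04 -1.29437173e+00]
```

```bash
python3 -m handwheel '[[-0.3,[0,0,0],0],[-0.3,[0,0,0],0],[-0.3,[0,0,0],0],[0.5,[0,0,0],0],[1,[0,0,0],0],[1,[0,0,0],0],[1,[0,0,0],0],[1,[0,0,0],0],[1,[0,0,0],0],[1,[0,0,0],0]]';  python3 -m handwheel '[[1,[0,0,-0.005],0],[1,[0,0,-0.02],0],[1,[0,0,-0.03],0],[1,[0,0,-0.03],0],[1,[0,0,-0.04],0],[1,[0,0,-0.04],0],[1,[0.04,0.02,0],0],[1,[0.04,0.02,0],0],[1,[0.04,0.02,0],0],[1,[0.04,0.02,0],0],[1,[0,0,0],0],[1,[0,0,0],0]]'
python3 - <<'E'
from h import *
S=np.array([.5085,-.1262])
a,da=grab_frame("side");b,db=grab_frame("top")
for n,d in(("top",db),("side",da)):
    P=cloud(n,d);z=P[...,2];q=P[(d>0)&(z>.095)&(z<.13)&(np.hypot(P[...,0]-S[0],P[...,1]-S[1])<.03)]
    if len(q)>4: print(n,len(q),np.percentile(q[:,2],[50,90,95]),cv2.minAreaRect((q[:,:2]*1000).astype(np.float32)))
cv2.imwrite("pics/s5.png",cv2.resize(a[100:340,100:420],(800,600)))
E
```

```text
time_s: 41.2
eef_pos: [0.5078, -0.1261, 0.0707]
orientation: [-3.142, -0.0, -1.294]
force: [-0.2, 0.5, -0.0]
grip_width: 1.0
time_s: 42.4
eef_pos: [0.474, -0.3027, 0.2358]
orientation: [-3.141, 0.001, -1.297]
force: [-0.5, 0.7, 0.2]
grip_width: 1.0
top 82 [0.10849143 0.1116631  0.11287971] ((507.5522155761719, -125.6730728149414), (21.310344696044922, 21.061573028564453), 15.233196258544922)
```

View pics/s5.png

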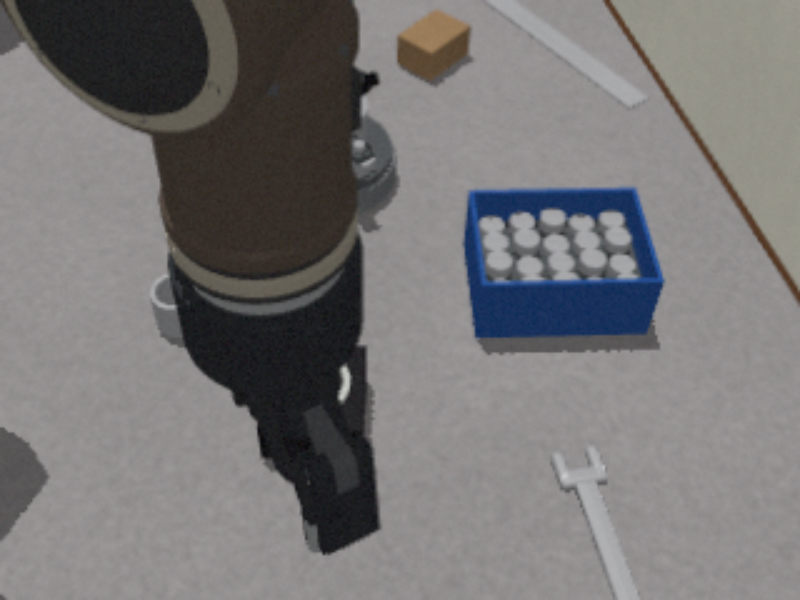

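The arm hides the stand in this side view. The sleeve (170,305), bin (565,260), carton (433,45) and spanner look undisturbed. The top camera's depth puts the grip within about 1 mm of the seat centre, with its top at 108.5 mm, against 108.1 mm before I picked it up. I'm handing the job in.

```bash
python3 -c "
from plant import ticket;print(ticket.job_done())"
```

```text
the job is handed in; nothing more can be done
None
```

I took the tool out of its stand and ran the blade once anticlockwise round the inner edge, from about 6° before the lug to about 11° past it. I then set the tool back in its stand, let go and moved the arm clear. The job was handed in at about 42 s; no verdict is reported.

- **The pass:** it took about 26 s. I steered by the wrist force, correcting height and radius after each stretch of about 20°. The readings at those stops were about 3 to 9 N, peaking at 9.1 N near 290°. Force was only read at the stops, so anything higher in between would not have shown. The blade path drifted out to about 21.5 mm from the bore's centre at one point, against the planned 20 mm. The wrist tilted by up to about 9 mrad under load, and this was gone once the blade was off the edge.
- **The tool in its stand:** after release, the top camera put the grip about 1 mm from the seat's centre. Its top was at 108.5 mm, against 108.1 mm at the start, so the guard looks fully down. The gripper was fully open and the wrist force was back near zero.
- **What I could not confirm:** the arm hid the stand in the last side picture, so the seating rests on the top camera and the arm's height at release. The sleeve, bin, carton and spanner looked undisturbed, but I did not measure their positions.

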